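# Rub down a plate seal, then hold the incubator lid open

### The job

Take the seal presser by its upright grip and rub down the film on the sample plate: foot flat and square across the plate, one steady light push that keeps the spring bed about half-way down, from next to the clamp bar along to the far end. Stand the presser back upright on the bench and let go of it, then take the incubator's lid by its bar handle, raise it to 60 degrees from shut and finish while holding it there, since it falls shut by itself and a colleague is about to load the plate. Leave the other things on the bench where they are.

Things in the scene. Friction and masses are not known exactly. Their poses are not given: they have to be found in the camera images.
- presser_grip (a point): Seal presser, grey plastic, loose, 0.22 kg, standing upright on the bench, robot side of the sealer. Foot 80 mm along x, 36 along y, 16 high, flat rubber face below; an upright grip 46 mm (x) by 24 mm (y) rises from the foot's middle, from 16 to 82 mm above the face: grasp it across the 24 mm. This point: on the grip's axis, 50 mm above the rubber face; z up.
- film (a point): Centre of the film, the flat upper face of the sample plate in the sealer, 58 mm above the bench when the bed is up; 85 mm along x, 128 along y, z up. The steel clamp bar lies across its -y end, 10 mm high, inner face 59 mm from this centre. Rub towards +y, foot's long side along x; the foot's centre can go from 41 mm on the -y side to 46 mm on the +y side, its edge then flush with the end.
- bed (a joint): How far the sealer's spring bed, with plate, film and clamp, is pushed down, m: 0 up, 0.012 at its stop. It moves straight down and stays level: about 1 N starts it, 0.006 takes about 6 N, 0.012 about 10.5 N; it springs back up.
- lid_handle (a point): Middle of the lid's bar handle: round grey bar, 12 mm thick, 110 mm long along this point's y, on two side arms at its ends; 50 mm free between the bar's axis and the lid's front edge, nothing below. 92 mm above the bench when shut. In the lid's axes (x, z turn with it) it is 260 mm towards -x and 6 mm towards +z of the hinge point. The round bar can turn between closed fingers.
- lid_hinge (a point): Point on the lid's hinge line, in the middle of the incubator's rear (+x) top rim, 86 mm above the bench; the hinge line runs along its y axis. Its x and z axes turn with the lid (x level and z up when shut).
- lid (a joint): Opening angle of the lid, rad: 0 shut, 1.047 is 60 degrees, 1.4 is its stop. The lid (about 0.4 kg) falls shut from any angle when let go; the handle swings up and back in a circle about the hinge.
- cup_rim (a point): Paper-white cup, 92 mm high, 72 mm wide, between sealer and incubator; this point is the centre of its mouth. Leave it alone.
- tube_rack_mid (a point): Blue tube rack 100 x 62 mm, 38 mm high with its tubes, in the middle near the robot; its centre. Leave it alone.
- tip_box_mid (a point): Open blue box of yellow pipette tips, 120 x 85 mm, 53 mm high, in the middle behind the cup; its centre. Leave it alone.
- bottle_mid (a point): Clear bottle 170 mm high, 70 mm wide, at the right; its centre. Leave it alone.
- timer_mid (a point): Flat square timer 70 mm wide, 20 mm high, at the left; its centre. Leave it alone.
- sealer: Plate sealer: grey base 125 mm (x) by 175 mm (y), fixed, with the spring bed, plate and clamp bar on it; on the left or right half of the bench, yaw varies. Origin: centre of the base's underside.
- incubator: Incubator: off-white box 210 mm (x) by 200 mm (y), 98 mm high with its flat lid shut, fixed, on the other half of the bench from the sealer; handle on its robot side (-x). Place and yaw vary. Origin: centre of its underside.

How it is judged (in metres and radians):
On the way, in this order (a step that is already met when the one before it is completed fails the run):
1. presser pushed lightly on the film beside the clamp bar (contact force between presser and bed between 1.5 and 14 N and x of presser_grip in the frame of film between -0.015 and 0.015 m and angle between the x axis of presser_grip and the x axis of film, either way round below 0.2 rad and angle between presser_grip's own z axis and vertical below 0.15 rad and y of presser_grip in the frame of film between -0.05 and -0.024 m), for 0.05 s.
2. still pushed lightly just before the middle of the film (contact force between presser and bed between 1.5 and 14 N and x of presser_grip in the frame of film between -0.015 and 0.015 m and angle between the x axis of presser_grip and the x axis of film, either way round below 0.2 rad and angle between presser_grip's own z axis and vertical below 0.15 rad and y of presser_grip in the frame of film between -0.016 and -0.001 m), for 0.05 s.
3. still pushed lightly just past the middle (contact force between presser and bed between 1.5 and 14 N and x of presser_grip in the frame of film between -0.015 and 0.015 m and angle between the x axis of presser_grip and the x axis of film, either way round below 0.2 rad and angle between presser_grip's own z axis and vertical below 0.15 rad and y of presser_grip in the frame of film between 0.004 and 0.019 m), for 0.05 s.
4. still pushed lightly at the far end of the film (contact force between presser and bed between 1.5 and 14 N and x of presser_grip in the frame of film between -0.015 and 0.015 m and angle between the x axis of presser_grip and the x axis of film, either way round below 0.2 rad and angle between presser_grip's own z axis and vertical below 0.15 rad and y of presser_grip in the frame of film between 0.029 and 0.065 m), for 0.05 s.
5. presser stood upright on the bench and let go, the lid still shut (height (world z) of presser_grip between 0.044 and 0.056 m and angle between presser_grip's own z axis and vertical below 0.1 rad and contact force between presser and the fingers below 0.1 N and linear speed of presser below 0.02 m/s and value of joint lid below 0.1 rad), for 0.2 s.
At the end, for the whole second after the job is handed in: The lid stands still at 60 degrees (5 either way), held by the robot's fingers and by nothing else; the presser stands upright on the bench, let go and at rest (value of joint lid between 0.96 and 1.134 rad and velocity of joint lid between -0.05 and 0.05 rad/s and contact force between the fingers and lid above 0.5 N and contact force between presser and lid below 0.1 N and height (world z) of presser_grip between 0.044 and 0.056 m and angle between presser_grip's own z axis and vertical below 0.1 rad and contact force between presser and the fingers below 0.1 N and linear speed of presser below 0.02 m/s); the arm keeps its last pose, push and grip.
It fails at once if the presser is pushed on the sealer's bed with more than 25 N (contact force between presser and bed above 25 N).
It fails at once if a bystander is moved by more than 30 mm (distance of any of cup_rim, tube_rack_mid, tip_box_mid, bottle_mid, timer_mid from where it was at the start of the episode above 0.03 m).
It also fails if it takes over 64 s, if anything falls off the work surface, if the arm or the gripper's body presses on something with over 40 N, if the wrist force passes 120 N, or if a joint passes its speed limit or range.

### The arm

A 6-joint arm with a two-finger parallel gripper is mounted at the origin on the work surface. World frame = base frame: x ahead of the robot, y to its left, z up, the work surface at z = 0. Lengths are in mm, angles in rad, forces in N, time in s.
With the tool pointing down it reaches from about 250 to 800 mm from the base axis. Payload 8.5 kg.
Tool frame: the origin (TCP) lies midway between the tips of the shut fingers; the grasp point (between the pads) lies 19 mm behind it; z points along the fingers, y is the line along which they close (so a half turn about z gives the same grasp; the last joint's range is limited). The gripper opens to 85 mm and grips with 20 to 120 N. Pads are 22 mm wide; open, the fingers measure 114 mm over their backs; the gripper's body (76 mm by 85 mm) begins 54 mm behind the grasp point. The pads swing forward as they close: fully open they stand 13 mm farther back than shut.
Start: joints at [-1.127, 0.238, -0.013, 1.319, 0, 1.571], TCP at [225.401, -474.102, 231.276] pointing down, gripper open.
Joint ranges: [-2.66, 2.66], [-1.03, 1.9], [-1.14, 1.46], [-1.82, 2.27], [-1.45, 1.34], [-3.14, 3.14]. Speed limits (rad/s): [2.22, 2.22, 2.79, 3.14, 3.14, 3.14].

### API

Orientations are given as a unit quaternion [w, x, y, z].
In Python, from station import r gives the robot as it stands. The module is installed in compiled form; this text tells all that it offers.
- The arm moves only by the shell command python3 -m inch 'ROWS' [FORCE]. ROWS is a JSON object of lists of equal length, an entry for each row: "travel": the shift along the tool's x, y, z in mm, a list of three; "yaw": the turn about the tool's z in degrees; "gripper": the opening in per cent of the stroke, from 0 (shut) to 100 (fully open). A call has 1 to 12 rows; each row is the pose to reach, as a shift and turn from the pose commanded when the call began, along the tool's axes at that moment; what a row does not reach only later rows make up. A row lasts 1/12 s, in which the tool goes at most 41.7 mm and 7.16 degrees, less where a joint would pass 70% of its speed; a pose out of reach is approached as far as the arm can. A call with a gripper value outside its range is refused whole. The fingers move at their own pace and stop on an object; FORCE is the grip in N (left out, the last holds). Time passes only in rows, so rows that repeat a pose let the fingers close. It gives the time, the measured TCP pose, the force, the opening and the grip force at its end, in the units of the state.
- r.read_state(): the state, without advancing time (a new reading comes with each control period).
- r.read_camera(name): name is "scene" or "top" or "wrist"; returns (picture, depth): 480x640x3 uint8, blue, green, red; 480x640 float32, mm along the optical axis (not along the pixel's ray), 0 where there is no reading.
- r.calibration(name): a dict with "intrinsics" (3x3 intrinsics, pixels), "R" (3x3) and "t" (3): a world point X has camera coordinates R X + t. Camera axes: x right, y down, z forward; pixel columns grow to the right and rows downward; lengths in mm; the calibration is good to about 2 mm. The wrist camera is an equidistant fisheye: a pixel r from the principal point sees the ray r / f radians off the axis. A picture is of the moment at which its call begins: read the wrist's pose just before it. calibration takes no time and is no camera call; for the wrist camera it gives the pose at the moment of the call.
- r.job_done(): hands the job in; it is judged then, once.
The state is a dict: "time_s": time; "joint_positions": joint angles; "qd": joint speeds; "tau": joint torques, N m; "tool_pos": TCP position; "ee_rot": TCP orientation; "contact_force": force on the tool from outside, world axes, zero at the start; "torque": the same for the moment, N m; "finger_gap": finger opening in mm; "gripper_force": force on a finger pad.
Only numpy, scipy, OpenCV 4.12 (cv2) and the standard library are available. Lean on these libraries where they do the work, as an engineer would, in place of code of your own. Each camera call takes 0.05 s, during which the arm holds its last target. There are 200 camera calls.

## Working session

There is one attempt and no reset: what is moved stays moved. The work goes in short steps, Python scripts to look and compute and a shell command to move; the robot and the scene stay as the last step left them, time stands still between calls to the robot, and variables do not carry over. Pictures are saved under pics/ and viewed, at most 10 in all, crops included, and the job is handed in when it is done.

```bash
mkdir -p pics; ls; python3 - <<'E'
from station import r
import cv2,numpy as np,pickle
s=r.read_state();print({k:np.round(v,3) for k,v in s.items()})
for n in("top","scene"):
    p,d=r.read_camera(n);c=r.calibration(n);pickle.dump((p,d,c),open(f"{n}.pkl","wb"));cv2.imwrite(f"pics/{n}0.png",p)
    print(n,np.round(c["intrinsics"],1).tolist(),np.round(c["R"],3).tolist(),np.round(c["t"]).tolist(),(d>0).mean())
E
```

```text
pics
{'time_s': np.float64(0.0), 'joint_positions': array([-1.127,  0.239, -0.014,  1.319,  0.   ,  1.571]), 'qd': array([-0.   , -0.001,  0.001, -0.001, -0.001, -0.   ]), 'tau': array([-3.0000e-03, -5.3878e+01,  3.4644e+01,  1.8000e-02,  0.0000e+00,
        0.0000e+00]), 'tool_pos': array([ 225.225, -473.758,  230.656]), 'ee_rot': array([-0.001,  0.975,  0.22 , -0.   ]), 'contact_force': array([-0.26 , -0.509,  0.701]), 'torque': array([-0.006,  0.011, -0.053]), 'gripper_force': np.float64(0.0), 'finger_gap': np.float64(85.585)}
top [[547.8, 0.0, 321.7], [0.0, 547.8, 234.8], [0.0, 0.0, 1.0]] [[-0.023, -1.0, 0.014], [-0.997, 0.022, -0.078], [0.078, -0.016, -0.997]] [-16.0, 566.0, 1245.0] 0.996103515625
scene [[599.9, 0.0, 315.1], [0.0, 599.9, 239.6], [0.0, 0.0, 1.0]] [[-0.253, 0.967, 0.007], [0.812, 0.217, -0.542], [-0.525, -0.131, -0.841]] [159.0, -395.0, 1745.0] 0.9958854166666666
```

View pics/top0.png

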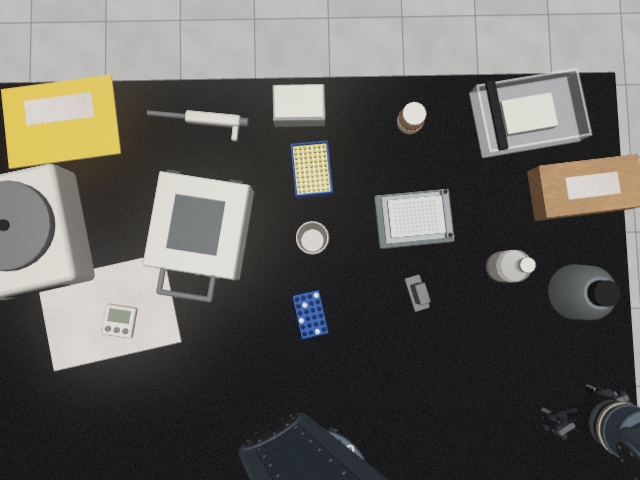

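View pics/scene0.png

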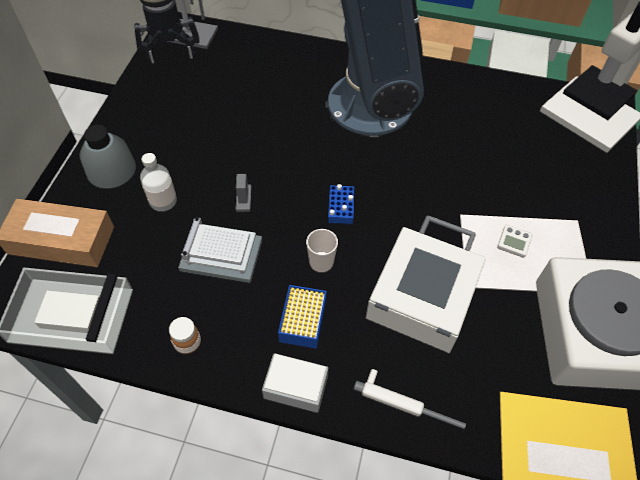

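The top view has +x up and +y left. It shows the presser at (418,293), the sealer at (415,218) with its clamp bar on the right (x≈447), and the incubator at (200,225) with its handle bar at (186,297). The scene view agrees.

```bash
cat > h.py <<'E'
import numpy as np,cv2,pickle
def cloud(n):
    p,d,c=pickle.load(open(n+".pkl","rb"))
    v,u=np.mgrid[:480,:640];K=c["intrinsics"]
    X=np.stack([(u-K[0][2])/K[0][0]*d,(v-K[1][2])/K[1][1]*d,d],-1)
    return p,(X-np.array(c["t"]))@np.array(c["R"]),d>0
def rect(P):
    (cx,cy),(w,h),a=cv2.minAreaRect(P[:,:2].astype(np.float32)); return np.round([cx,cy,w,h,a],1)
E
python3 - <<'E'
from h import *
for n in("top","scene"):
    p,W,ok=cloud(n)
    def box(x0,x1,y0,y1,z0,z1):
        m=ok&(W[...,0]>x0)&(W[...,0]<x1)&(W[...,1]>y0)&(W[...,1]<y1)&(W[...,2]>z0)&(W[...,2]<z1);return m
    # presser / sealer / incubator in approx regions
    if n=="top":
        for u,v in[(418,293),(424,290),(415,218),(447,218),(200,225),(186,297),(312,238),(310,315),(525,265)]:print(u,v,np.round(W[v,u]))
    s=W[218,415] if n=="top" else S; S=s
    q=W[292,418] if n=="top" else Q; Q=q
    L=W[225,200] if n=="top" else LL; LL=L
    def rep(t,c,R,z0,z1):
        m=box(c[0]-R,c[0]+R,c[1]-R,c[1]+R,z0,z1)
        k,l,st,_=cv2.connectedComponentsWithStats(m.astype(np.uint8))
        for i in np.argsort(-st[1:,4])[:2]+1:
            if st[i,4]>15: P=W[l==i];print(n,t,st[i,4],rect(P),np.round(np.median(P,0),1))
    rep("foot",q,60,8,24);rep("grip",q,60,72,95);rep("film",s,110,50,64);rep("clamp",s,110,65,80);rep("base",s,130,10,35);rep("lid",L,150,92,106);rep("handle",L+[-140,0,0],50,75,105)
E
```

```text
418 293 [ 428. -236.   80.]
424 290 [ 434. -249.   84.]
415 218 [ 596. -240.   55.]
447 218 [ 593. -309.   69.]
200 225 [587. 236.  97.]
186 297 [432. 268.  95.]
312 238 [560.  -6.   5.]
310 315 [382.   2.  26.]
525 265 [ 483. -441.  167.]
top foot 285 [ 427.7 -244.9   80.    37.2   15.5] [ 435.7 -237.6   16.2]
top grip 239 [ 427.6 -245.1   46.2   24.6   16.3] [ 428.  -243.8   81.6]
top film 2088 [ 598.7 -243.6  108.   130.2    6. ] [ 599.8 -242.6   58. ]
top clamp 273 [ 605.9 -309.5  107.6   15.4    4.6] [ 604.3 -309.7   68.7]
top base 779 [ 600.7 -244.4  125.1  175.8    4.3] [ 567.  -183.7   19.5]
top lid 9078 [564.4 250.7 200.6 270.8  80. ] [583.9 247.1  97.5]
top handle 658 [459.3 236.7  99.5  74.7  90. ] [477.5 226.2  96.5]
scene foot 195 [ 426.5 -242.7   84.2   36.6   15.6] [ 449.4 -232.9   17.1]
scene grip 170 [ 426.9 -242.9   50.2   24.9   16.3] [ 430.1 -240.7   83.2]
scene film 1704 [ 604.7 -241.9  137.4  106.8   89.4] [ 602.8 -241.1   59.4]
scene clamp 246 [ 603.9 -307.3  110.4   16.2    4.1] [ 604.4 -307.3   69.8]
scene base 935 [ 598.7 -242.1  129.8  176.6    4.2] [ 649.3 -198.4   20.8]
scene lid 7885 [563.5 252.4 200.1 273.7  79.9] [593.1 251.5  99. ]
scene handle 503 [457.4 236.5  99.5  79.1  89.6] [477.6 228.2  98.1]
```

```bash
cat >> h.py <<'E'
from scipy.spatial.transform import Rotation as Ro
def go(x,y,z,ang):
    """travel/yaw to TCP x,y,z with tool y-axis at world angle ang (deg, mod 180)"""
    from station import r
    s=r.read_state();w=s["ee_rot"];M=Ro.from_quat([w[1],w[2],w[3],w[0]]).as_matrix()
    a=np.degrees(np.arctan2(M[1,1],M[0,1]));dy=-((ang-a+90)%180-90)
    print("t",round(float(s["time_s"]),2),"pos",np.round(s["tool_pos"],1),"yang",round(a,1),"F",np.round(s["contact_force"],1),"gap",round(float(s["finger_gap"]),1),"q",np.round(s["joint_positions"],2))
    print(" travel",np.round(M.T@(np.array([x,y,z])-s["tool_pos"]),1),"yaw",round(dy,1))
E
python3 -c "
from h import *
go(427.3,-244,150,-74)"
```

```text
t 0.1 pos [ 225.3 -473.8  230.8] yang -64.6 F [ 0.8 -0.7 -0.2] gap 85.3 q [-1.13  0.24 -0.01  1.32  0.    1.57]
 travel [ 281.1 -120.7   80.9] yaw 9.4
```

```bash
python3 -m inch '{"travel":[[25,-11,7],[58,-25,17],[91,-39,26],[124,-53,36],[157,-67,45],[190,-82,55],[222,-95,64],[250,-107,72],[270,-116,78],[281,-120.7,81],[281,-120.7,81]],"yaw":[1,2,3,4,5,6,7,8,9,9.4,9.4],"gripper":[100,80,80,80,80,80,80,80,80,80,80]}' 60
python3 - <<'E'
from h import *
from station import r
go(427.3,-244,32,-74)
c=r.calibration("wrist");p,d=r.read_camera("wrist");cv2.imwrite("pics/w1.png",p)
E
```

```text
time_s: 1.02
tool_pos: [428.2, -242.3, 149.2]
ee_rot: [-0.001, 0.99, 0.141, -0.001]
contact_force: [-1.2, 0.3, -0.4]
finger_gap: 68.5
gripper_force: 0.0
t 1.02 pos [ 428.2 -242.3  149.2] yang -73.8 F [-1.2  0.3 -0.4] gap 68.5 q [-0.52  0.23 -0.25  1.1   0.    2.34]
 travel [ -1.2   1.5 117.2] yaw 0.2
```

View pics/w1.png

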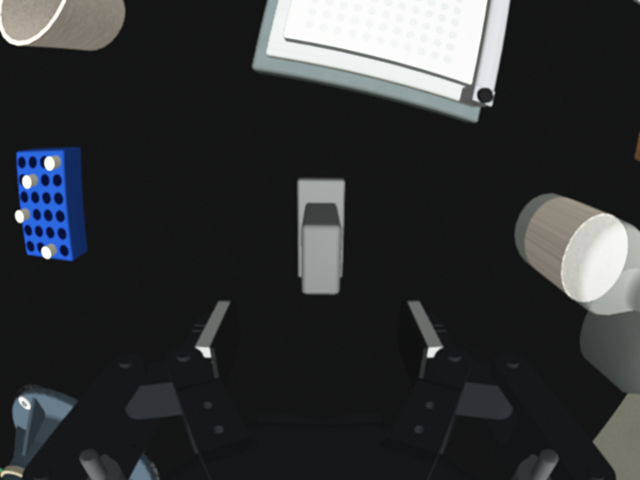

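The wrist view shows the presser at (320,240), midway between the pads (212 and 425) and aligned with them. I'll descend and grip.

```bash
python3 -m inch '{"travel":[[-1,1,20],[-1,1.5,45],[-1,1.5,70],[-1,1.5,92],[-1,1.5,108],[-1,1.5,115],[-1,1.5,117],[-1,1.5,117],[-1,1.5,117],[-1,1.5,117],[-1,1.5,117],[-1,1.5,117]],"yaw":[0.2,0.2,0.2,0.2,0.2,0.2,0.2,0.2,0.2,0.2,0.2,0.2],"gripper":[80,80,80,80,80,80,80,80,25,10,10,10]}' 60
python3 -m inch '{"travel":[[0,0,0],[0,0,0],[0,0,0],[0,0,0],[0,0,0],[0,0,0]],"yaw":[0,0,0,0,0,0],"gripper":[10,10,10,10,10,10]}' 60
python3 - <<'E'
from h import *
go(427.3,-244,140,-74)
E
```

```text
time_s: 2.07
tool_pos: [427.2, -246.4, 34.1]
ee_rot: [0.0, 0.99, 0.138, 0.001]
contact_force: [-0.9, 0.3, 3.8]
finger_gap: 23.3
gripper_force: 58.6
time_s: 2.57
tool_pos: [427.2, -246.4, 34.1]
ee_rot: [0.0, 0.99, 0.138, 0.0]
contact_force: [-0.8, 1.6, 6.9]
finger_gap: 23.2
gripper_force: 59.1
t 2.57 pos [ 427.2 -246.4   34.1] yang -74.2 F [-0.8  1.6  6.9] gap 23.2 q [-0.52  0.34 -0.43  0.81 -0.    2.34]
 travel [   0.8   -2.2 -105.9] yaw -0.2
```

```bash
python3 -m inch '{"travel":[[0,0,-6],[0,0,-20],[0,0,-45],[0,0,-70],[0,0,-92],[0,0,-103],[0,0,-106],[0,0,-106],[0,0,-106]],"yaw":[0,0,0,0,0,0,0,0,0],"gripper":[10,10,10,10,10,10,10,10,10]}' 60
python3 - <<'E'
from h import *
go(602.7,-278.7,140,-85.7)
E
```

```text
time_s: 3.32
tool_pos: [426.4, -245.9, 138.7]
ee_rot: [-0.0, 0.99, 0.138, -0.0]
contact_force: [0.8, -0.2, -2.6]
finger_gap: 23.3
gripper_force: 59.2
t 3.32 pos [ 426.4 -245.9  138.7] yang -74.2 F [ 0.8 -0.2 -2.6] gap 23.3 q [-0.52  0.23 -0.26  1.07  0.    2.34]
 travel [160.7  79.7  -1.5] yaw 11.5
```

```bash
python3 -m inch '{"travel":[[8,4,0],[25,12,-1],[45,22,-1.5],[65,32,-1.5],[86,43,-1.5],[107,53,-1.5],[127,63,-1.5],[145,72,-1.5],[156,77.5,-1.5],[160.7,79.7,-1.5],[160.7,79.7,-1.5],[160.7,79.7,-1.5]],"yaw":[0,1,2,4,6,8,9,10,11,11.5,11.5,11.5],"gripper":[10,10,10,10,10,10,10,10,10,10,10,10]}' 60
python3 - <<'E'
from h import *
from station import r
go(602.7,-278.7,100,-85.7)
for n in("top","scene"):
    p,d=r.read_camera(n);c=r.calibration(n);pickle.dump((p,d,c),open(f"{n}.pkl","wb"))
    a=p[150:350,350:550] if n=="top" else p[150:350,120:320]
    cv2.imwrite(f"pics/{n}1.png",cv2.resize(a,None,fx=3,fy=3))
p,d=r.read_camera("wrist");cv2.imwrite("pics/w2.png",p)
E
```

```text
time_s: 4.32
tool_pos: [602.6, -278.7, 139.6]
ee_rot: [-0.001, 0.999, 0.038, -0.001]
contact_force: [0.2, 0.7, -3.1]
finger_gap: 23.2
gripper_force: 59.2
t 4.32 pos [ 602.6 -278.7  139.6] yang -85.6 F [ 0.2  0.7 -3.1] gap 23.2 q [-0.43  0.52  0.18  1.24  0.    2.63]
 travel [ 0.2  0.1 39.6] yaw 0.1
```

View pics/scene1.png

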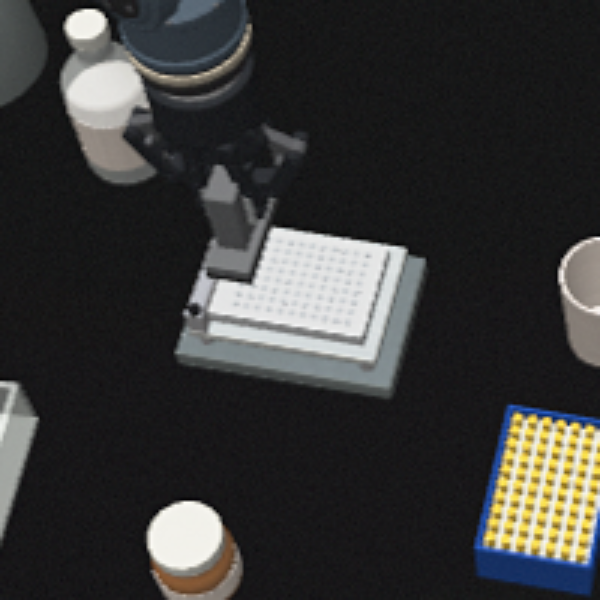

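View pics/w2.png

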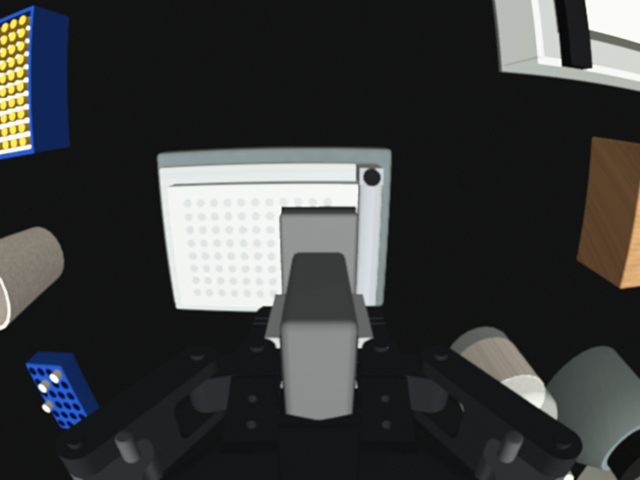

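The presser is held upright over the film, with its foot beside the clamp bar (wrist image: foot's right edge at 358, bar at 360–383). Next I'll measure its pose and clearance from the depth images.

```bash
python3 - <<'E'
from h import *
for n in("top","scene"):
    p,W,ok=cloud(n)
    R=np.array([[np.cos(.075),np.sin(.075)],[-np.sin(.075),np.cos(.075)]])
    L=W.copy();L[...,:2]=(W[...,:2]-[600,-242.8])@R.T
    near=ok&(abs(L[...,0])<75)&(abs(L[...,1])<100)
    for t,z0,z1 in(("foot top",112,126),("film",54,62),("clamp",64,74)):
        m=near&(L[...,2]>z0)&(L[...,2]<z1);P=L[m]
        if len(P)>9:print(n,t,len(P),"x",np.percentile(P[:,0],[1,50,99]).round(1),"y",np.percentile(P[:,1],[1,50,99]).round(1),"z",np.percentile(P[:,2],[5,50,95]).round(1))
    # bright film pixels
    g=p.min(2);m=near&(abs(L[...,2]-58)<4)&(g>200);P=L[m];print(n,"bright",len(P),rect(P))
E
```

```text
top foot top 246 x [-39.3 -24.2  40.2] y [-53.3 -29.1 -18.2] z [116.5 121.3 125.1]
top film 1299 x [-41.9  -4.5  42.5] y [-54.7  19.6  61.8] z [54.8 58.  61.2]
top clamp 53 x [-50.8 -34.5  25.8] y [-73.9 -67.1  59.2] z [64.5 68.2 72.6]
top bright 1153 [  0.7   1.5  84.9 120.4   0.4]
scene foot top 221 x [-34.1  26.2  40.9] y [-51.4 -24.7 -16. ] z [112.6 122.  125.6]
scene film 1190 x [-44.    6.3  45.3] y [-59.5   8.8  64.1] z [55.3 59.1 61.6]
scene clamp 155 x [-38.4  29.2  53.6] y [-72.7 -59.9  64.4] z [64.1 66.8 72.8]
scene bright 1029 [ -2.1   1.8 123.5  87.4  89.9]
```

```bash
python3 -m inch '{"travel":[[0,0,8],[0,0,20],[0,0,32],[0,0,40],[0,0,43],[0,0,45],[0,0,45],[0,0,45]],"yaw":[0,0,0,0,0,0,0,0],"gripper":[10,10,10,10,10,10,10,10]}' 60
python3 -m inch '{"travel":[[0,0,1],[0,0,2],[0,0,3],[0,0,4],[0,0,4],[0,0,4]],"yaw":[0,0,0,0,0,0],"gripper":[10,10,10,10,10,10]}' 60
```

```text
time_s: 5.13
tool_pos: [603.4, -279.1, 96.3]
ee_rot: [0.0, 0.999, 0.038, 0.0]
contact_force: [-0.5, -0.5, -2.3]
finger_gap: 23.4
gripper_force: 59.2
time_s: 5.63
tool_pos: [603.3, -279.0, 91.9]
ee_rot: [0.0, 0.999, 0.038, 0.0]
contact_force: [0.1, -0.3, -1.4]
finger_gap: 23.6
gripper_force: 59.4
```

```bash
python3 -m inch '{"travel":[[0,0,1],[0,0,2],[0,0,3],[0,0,4],[0,0,4.5],[0,0,5],[0,0,5],[0,0,5]],"yaw":[0,0,0,0,0,0,0,0],"gripper":[10,10,10,10,10,10,10,10]}' 60
```

```text
time_s: 6.3
tool_pos: [603.2, -279.1, 87.0]
ee_rot: [0.0, 0.999, 0.038, 0.0]
contact_force: [-1.2, -0.3, 2.4]
finger_gap: 23.5
gripper_force: 59.8
```

```bash
python3 -m inch '{"travel":[[0,-1,1],[0,-4,1],[0,-7,1],[0,-10,1],[0,-13,1],[0,-16,1],[0,-19,1],[0,-22,1],[0,-25,1],[0,-28,1],[0,-31,1],[0,-33,1]],"yaw":[0,0,0,0,0,0,0,0,0,0,0,0],"gripper":[10,10,10,10,10,10,10,10,10,10,10,10]}' 60; python3 -c "
from h import *
go(600-.075*43,-242.8+43,86.5,-85.7)"
```

```text
time_s: 7.3
tool_pos: [600.6, -245.7, 85.8]
ee_rot: [-0.0, 0.999, 0.038, -0.0]
contact_force: [0.0, -2.0, 4.1]
finger_gap: 23.6
gripper_force: 60.0
t 7.3 pos [ 600.6 -245.7   85.8] yang -85.7 F [ 0.  -2.   4.1] gap 23.6 q [-0.39  0.52  0.05  1.09  0.    2.68]
 travel [ -0.4 -46.   -0.7] yaw 0.0
```

```bash
python3 -m inch '{"travel":[[0,-4,0],[0,-8,0],[0,-12,0],[0,-16,0],[0,-20,0],[0,-24,0],[0,-28,0],[0,-32,0],[0,-36,0],[0,-40,0],[0,-43,0],[0,-45,0]],"yaw":[0,0,0,0,0,0,0,0,0,0,0,0],"gripper":[10,10,10,10,10,10,10,10,10,10,10,10]}' 60; python3 -m inch '{"travel":[[0,0,0],[0,0,0],[0,0,0],[0,0,-5],[0,0,-20],[0,0,-40],[0,0,-55],[0,0,-60],[0,0,-60]],"yaw":[0,0,0,0,0,0,0,0,0],"gripper":[10,10,10,10,10,10,10,10,10]}' 60;  python3 -c "
from h import *
go(427,-245,140,-85.7)"
```

```text
time_s: 8.3
tool_pos: [597.2, -200.8, 85.8]
ee_rot: [-0.0, 0.999, 0.038, -0.0]
contact_force: [0.4, -2.8, 3.3]
finger_gap: 23.5
gripper_force: 60.0
time_s: 9.05
tool_pos: [597.6, -201.4, 146.6]
ee_rot: [0.0, 0.999, 0.038, 0.001]
contact_force: [-0.1, -0.3, -2.1]
finger_gap: 23.6
gripper_force: 59.2
t 9.05 pos [ 597.6 -201.4  146.6] yang -85.7 F [-0.1 -0.3 -2.1] gap 23.6 q [-0.33  0.45  0.09  1.21  0.    2.74]
 travel [-173.4   30.6    6.4] yaw 0.0
```

```bash
python3 -m inch '{"travel":[[-8,1,0],[-25,4,0],[-47,8,0],[-70,12,0],[-93,16,2],[-116,20,4],[-138,24,6],[-156,27,6],[-168,29,6],[-173,30.5,6],[-173,30.5,6],[-173,30.5,6]],"yaw":[0,0,0,0,0,0,0,0,0,0,0,0],"gripper":[10,10,10,10,10,10,10,10,10,10,10,10]}' 60; python3 -m inch '{"travel":[[0,0,8],[0,0,25],[0,0,45],[0,0,65],[0,0,82],[0,0,94],[0,0,98],[0,0,100],[0,0,101],[0,0,101],[0,0,101]],"yaw":[0,0,0,0,0,0,0,0,0,0,0],"gripper":[10,10,10,10,10,10,10,10,10,10,10]}' 60
```

```text
time_s: 10.05
tool_pos: [427.5, -244.8, 139.7]
ee_rot: [-0.0, 0.999, 0.038, 0.0]
contact_force: [-0.4, -0.8, -1.8]
finger_gap: 23.6
gripper_force: 59.2
time_s: 10.97
tool_pos: [427.7, -244.9, 39.4]
ee_rot: [0.0, 0.999, 0.038, 0.001]
contact_force: [0.6, 0.5, -2.8]
finger_gap: 23.1
gripper_force: 59.1
```

```bash
python3 -m inch '{"travel":[[0,0,1],[0,0,2],[0,0,3],[0,0,4],[0,0,5],[0,0,5],[0,0,5],[0,0,5]],"yaw":[0,0,0,0,0,0,0,0],"gripper":[10,10,10,10,10,10,10,10]}' 60
```

```text
time_s: 11.63
tool_pos: [427.1, -244.7, 34.1]
ee_rot: [0.0, 0.999, 0.038, 0.0]
contact_force: [-1.9, 1.5, 5.9]
finger_gap: 23.1
gripper_force: 60.0
```

```bash
python3 -m inch '{"travel":[[0,0,0],[0,0,0],[0,0,0],[0,0,0],[0,0,0],[0,0,-1],[0,0,-10],[0,0,-35],[0,0,-70],[0,0,-105],[0,0,-130],[0,0,-140]],"yaw":[0,0,0,0,0,0,0,0,0,0,0,0],"gripper":[32,40,50,65,75,80,80,80,80,80,80,80]}' 60
python3 - <<'E'
from h import *
from station import r
go(436.5,274,190,-10)
for n in("top","scene"):
    p,d=r.read_camera(n);c=r.calibration(n);pickle.dump((p,d,c),open(f"{n}.pkl","wb"))
    p,W,ok=cloud(n)
    m=ok&(abs(W[...,0]-427)<60)&(abs(W[...,1]+245)<60)&(W[...,2]>70)&(W[...,2]<95)
    if m.sum()>9:print(n,m.sum(),rect(W[m]),np.median(W[m],0).round(1))
    # handle in incubator axes, yaw -10
    a=np.radians(-10);R=np.array([[np.cos(a),np.sin(a)],[-np.sin(a),np.cos(a)]])
    L=W.copy();L[...,:2]=(W[...,:2]-[436.5,274])@R.T
    m=ok&(abs(L[...,0])<15)&(abs(L[...,1])<40)&(abs(L[...,2]-96)<12);P=L[m]
    print(n,"bar",m.sum(),P.mean(0).round(1),"slope",np.degrees(np.polyfit(P[:,1],P[:,0],1)[0]).round(1),"x",np.percentile(P[:,0],[2,98]).round(1),"ztop",np.percentile(P[:,2],[5,50,95]).round(1))
    m=ok&(L[...,0]>-15)&(L[...,0]<40)&(abs(L[...,1])<80)&(abs(L[...,2]-96)<14);print("ends",np.percentile(L[m][:,1],[2,98]).round(1))
E
```

```text
time_s: 12.63
tool_pos: [428.4, -245.5, 178.3]
ee_rot: [0.001, 0.999, 0.038, 0.002]
contact_force: [-0.1, -0.5, -0.2]
finger_gap: 68.5
gripper_force: 0.0
t 12.63 pos [ 428.4 -245.5  178.3] yang -85.7 F [-0.1 -0.5 -0.2] gap 68.5 q [-0.52  0.21 -0.2   1.16  0.    2.55]
 travel [  47.3 -517.3  -13.1] yaw -75.7
top 66 [ 436.8 -243.    22.2   26.2   88.7] [ 444.3 -240.5   81. ]
top bar 208 [ 0.1  0.1 95.7] slope -0.1 x [-5.9  5.6] ztop [91.  95.7 99.6]
ends [-60.2  58.8]
scene 182 [ 425.1 -243.    54.5   24.2    6.4] [ 431.3 -241.1   82.6]
scene bar 179 [-0.2  0.7 96.7] slope -0.3 x [-8.1  5.5] ztop [ 90.5  97.1 102. ]
ends [-58.4  60.9]
```

```bash
python3 -m inch '{"travel":[[1,-10,-5],[3,-30,-12],[5,-58,-13],[8,-88,-13],[11,-118,-13],[14,-148,-13],[17,-180,-13],[20,-212,-13],[23,-244,-13],[26,-276,-13],[29,-308,-13],[31,-335,-13]],"yaw":[-2,-6,-12,-18,-24,-30,-36,-42,-48,-54,-60,-66],"gripper":[60,52,52,52,52,52,52,52,52,52,52,52]}' 60
python3 -c "
from h import *
go(436.5,274.3,175,-10)"
```

```text
time_s: 13.73
tool_pos: [431.0, 93.9, 185.3]
ee_rot: [-0.001, 0.815, 0.579, -0.001]
contact_force: [0.5, -0.4, -0.3]
finger_gap: 44.2
gripper_force: 0.0
t 13.73 pos [431.   93.9 185.3] yang -19.2 F [ 0.5 -0.4 -0.3] gap 44.2 q [ 0.21  0.12 -0.28  1.17  0.    2.12]
 travel [172.1 -54.2  10.3] yaw -9.2
```

```bash
python3 -m inch '{"travel":[[25,-8,3],[52,-16,6],[80,-25,9],[107,-34,10],[132,-41,10],[152,-48,10],[165,-52,10],[171,-54,10],[171,-54,10],[171,-54,10],[171,-54,10]],"yaw":[-1,-2,-4,-6,-8,-9,-9.2,-9.2,-9.2,-9.2,-9.2],"gripper":[52,52,52,52,52,52,52,52,52,52,52]}' 60
python3 - <<'E'
from h import *
from station import r
go(436.5,274.3,75,-10)
p,d=r.read_camera("wrist");cv2.imwrite("pics/w3.png",p)
E
```

```text
time_s: 14.65
tool_pos: [439.2, 269.8, 176.6]
ee_rot: [0.0, 0.769, 0.639, -0.0]
contact_force: [0.1, 0.1, 0.6]
finger_gap: 44.6
gripper_force: 0.0
t 14.65 pos [439.2 269.8 176.6] yang -10.5 F [0.1 0.1 0.6] gap 44.6 q [ 0.55  0.25 -0.14  1.18 -0.    2.31]
 travel [  4.   -3.4 101.6] yaw -0.5
```

View pics/w3.png

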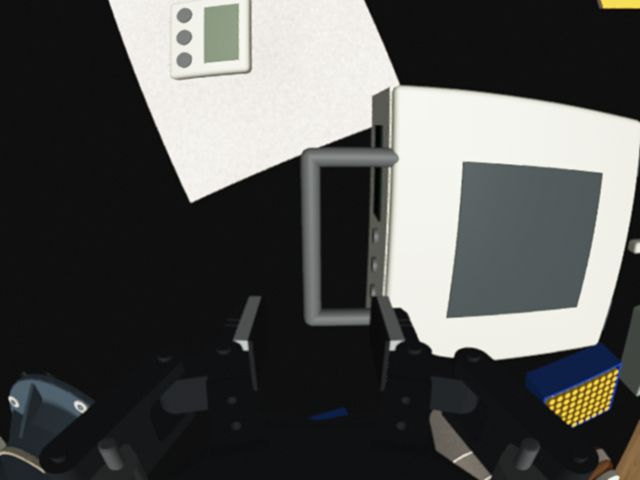

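The bar (x≈312) lies just left of the fingers' midline (317), which fits the computed −3.4 mm fix. I'll descend and close on it.

```bash
python3 -m inch '{"travel":[[2,-2,10],[4,-3.4,30],[4,-3.4,55],[4,-3.4,78],[4,-3.4,93],[4,-3.4,101],[4,-3.4,104],[4,-3.4,104],[4,-3.4,104]],"yaw":[-0.5,-0.5,-0.5,-0.5,-0.5,-0.5,-0.5,-0.5,-0.5],"gripper":[52,52,52,52,52,52,52,52,52]}' 40
python3 -m inch '{"travel":[[0,0,0],[0,0,0],[0,0,0],[0,0,0],[0,0,0],[0,0,0],[0,0,0],[0,0,0]],"yaw":[0,0,0,0,0,0,0,0],"gripper":[40,25,15,5,0,0,0,0]}' 40
python3 -c "
from h import *
go(436.5,274.3,73,-10)"
```

```text
time_s: 15.45
tool_pos: [437.2, 275.5, 73.5]
ee_rot: [0.0, 0.766, 0.643, 0.001]
contact_force: [0.1, -0.1, 0.5]
finger_gap: 44.0
gripper_force: 0.0
time_s: 16.12
tool_pos: [435.3, 276.0, 73.5]
ee_rot: [-0.001, 0.766, 0.643, -0.0]
contact_force: [-7.8, 2.3, 7.1]
finger_gap: 10.7
gripper_force: 39.0
t 16.12 pos [435.3 276.   73.5] yang -9.9 F [-7.8  2.3  7.1] gap 10.7 q [ 0.56  0.33 -0.32  0.93  0.    2.31]
 travel [-1.4  1.5  0.5] yaw 0.1
```

```bash
python3 -m inch '{"travel":[[0,0.5,-11.3],[0,1.5,-22.6],[0,3,-33.9],[0,5,-45],[0,7.5,-56.1],[0,10.4,-67.1],[0,13.8,-77.9],[0,17.7,-88.6],[0,22.1,-99],[0,26.9,-109.3],[0,32.1,-119.4],[0,37.8,-129.2]],"yaw":[0,0,0,0,0,0,0,0,0,0,0,0],"gripper":[0,0,0,0,0,0,0,0,0,0,0,0]}' 40
```

```text
time_s: 17.12
tool_pos: [470.9, 269.6, 202.8]
ee_rot: [-0.003, 0.765, 0.644, -0.002]
contact_force: [-15.2, 4.4, 6.9]
finger_gap: 10.3
gripper_force: 39.0
```

```bash
python3 -m inch '{"travel":[[0,4.5,-10],[0,10.7,-19.8],[0,17.6,-28.8],[0,24.9,-37.5],[0,32.6,-46],[0,40.6,-54],[0,49,-61.5],[0,57.7,-68.8],[0,66.7,-75.7],[0,76,-82],[0,85.5,-88],[0,95.4,-93.7]],"yaw":[0,0,0,0,0,0,0,0,0,0,0,0],"gripper":[0,0,0,0,0,0,0,0,0,0,0,0]}' 40
python3 -m inch '{"travel":[[0,0,0],[0,0,0],[0,0,0],[0,0,0]],"yaw":[0,0,0,0],"gripper":[0,0,0,0]}' 40
python3 - <<'E'
from h import *
from station import r
go(436.5,274.3,73,-10)
s=r.read_state();d=s["tool_pos"]-[435.3,276,73.5];dx=d[:2]@[.985,-.174]
print("angle",np.degrees(np.arctan2(6+d[2],260-dx))-1.32,"r",np.hypot(6+d[2],260-dx))
p,d,=r.read_camera("scene");c=r.calibration("scene");pickle.dump((p,d,c),open("scene.pkl","wb"));cv2.imwrite("pics/s3.png",p)
p,W,ok=cloud("scene");a=np.radians(-10);R=np.array([[np.cos(a),np.sin(a)],[-np.sin(a),np.cos(a)]])
L=W.copy();L[...,:2]=(W[...,:2]-[692.5,228.9])@R.T
m=ok&(L[...,0]<-5)&(L[...,0]>-130)&(abs(L[...,1])<85)&(L[...,2]>115)&(L[...,2]<250)&(p.min(2)>30);P=L[m]
print(m.sum(),"lid slope PCA",[np.linalg.svd(P-P.mean(0),full_matrices=False)[2][2].round(3),P.mean(0).round(1)])
E
```

```text
time_s: 18.12
tool_pos: [566.8, 252.6, 297.9]
ee_rot: [-0.001, 0.766, 0.643, 0.0]
contact_force: [-8.3, -0.3, 11.1]
finger_gap: 10.6
gripper_force: 41.0
time_s: 18.45
tool_pos: [567.2, 252.6, 297.8]
ee_rot: [-0.0, 0.766, 0.643, 0.001]
contact_force: [-6.3, -0.2, 11.1]
finger_gap: 10.6
gripper_force: 41.4
t 18.45 pos [567.2 252.6 297.8] yang -10.0 F [-6.3 -0.2 11.1] gap 10.6 q [0.42 0.4  0.39 1.56 0.   2.16]
 travel [  -1.6 -132.6  224.7] yaw 0.0
angle 59.98673925077434 r 262.4838249703
5656 lid slope PCA [array([ 0.863, -0.001,  0.505]), array([-46.1,   1.3, 186. ])]
```

View pics/s3.png

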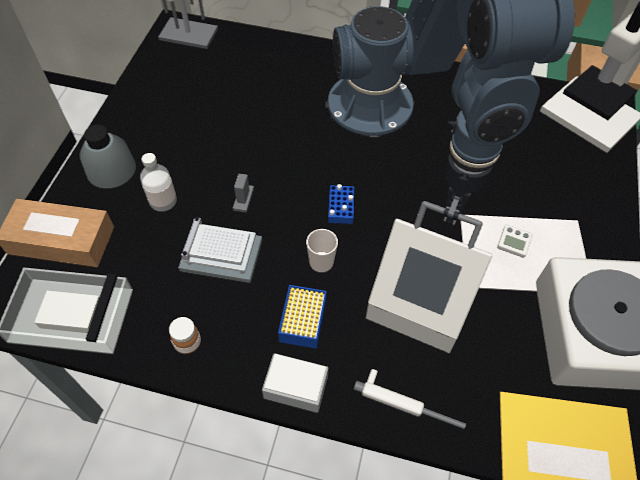

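The lid's measured plane is at about 59.7° and the fingers hold the bar at (453,212). The presser stands free at (243,195), and the other things look unmoved. I'll hand it in.

```bash
python3 -c "
from station import r
print(r.job_done())"
```

```text
the job is handed in; nothing more can be done
None
```

The job is handed in; no verdict came back. The film was rubbed from beside the clamp bar to the far end at about 5–7 N, the presser stands released on the bench, and the gripper holds the lid at about 60° by its bar.

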